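Lock a casting in the leaf jig

TASK

The casting in the drill jig was never clamped. Pinch the two opposed spring buttons of the catch to free the hinged leaf and swing it up as far as it goes, drive the loose wedge forward along its rail until it stops and the sliding jaw holds the casting against the fence, then swing the leaf down again and press it until the catch snaps in. Leave the sanding block, the tally counter and the tape roll where they are.

Things in the scene. Friction and masses are not known exactly. Their poses are not given: they have to be found in the camera images.
- jig: Fixed drill jig: steel plate 250 x 130 x 14 mm with fence, rail, jaw and hinged aluminium leaf. Origin in the plate's underside, 6 mm above the bench; x from the catch end (near the robot) to the hinge end, y left, z up. Jig coordinates (mm) are from here: plate x -140..110, y -65..65; two keepers at x -124..-112, y -10..-0.5 and 24.5..34, top z 34; fence inner face y 42, top z 32
- leaf_hinge (a point): Middle of the leaf's hinge axis, at jig (85, 0, 46); the axis runs along jig y. Fixed on the jig
- leaf (a joint): Angle of the leaf, rad: 0 shut and level (latched at the start), grows as the catch end swings up and over towards the hinge end, stop at 1.35. Stiff hinge: stays where left; 3 N at the catch end moves it. Shut, it is a plate with a window and two drill bushes, z 42..50, x -85..77, y -55..55, with a tongue at x -140..-85, y -3..27 that carries the catch
- latch_top (a point): Middle of the top face of the dark catch housing on the leaf's tongue (34 x 30 mm in x and y); moves with the leaf; at jig (-118, 12, 65) when shut. Press here to close: the two sloped hooks snap under the keepers in the last 12 mm, at about 6 to 12 N
- button_left_face (a point): Centre of the outer face of the left (+y) spring button, a steel cylinder of 16 mm diameter along jig y that stands out of the side of the catch housing. At jig (-118, 38, 57) when the leaf is shut and the button out; moves with the leaf and the button
- button_right_face (a point): The same for the right (-y) button, at jig (-118, -14, 57) when shut and out. Over both faces the buttons measure 52 mm when out, 34 mm when fully pinched
- button_left (a joint): Travel of the left button, m: 0 out, 0.009 fully in (towards the housing). Spring 2 N at rest, 5 N fully in. Its hook is free when it is in by more than 0.0045; both must be in at once while the leaf is lifted, and the buttons go up with the leaf
- button_right (a joint): The same for the right button
- jaw (a joint): Travel of the sliding jaw towards the fence (jig +y), m: 0 at the start, 0.006 to 0.0075 when it clamps the casting against the fence. The jaw lies between wedge and casting (z 14..32) and is moved only by the wedge
- wedge: Loose aluminium wedge 90 x 30 x 20 mm, 12 mm wide at its thin end, flat on the base plate (z 14..34) between rail (x -30..62, inner face y -40) and jaw. Origin under the middle of the thick end face; x points to the thin end. Push or tap that face along jig +x: it starts at x -86..-77, y -24, slides at a few N, jams at x -48..-38 (15 N is enough), stays there
- casting: Raw aluminium lever casting, 91 x 30 x 21 mm, loose in the nest between jaw and fence, at about jig (0, 25), its length along jig x. Origin in the middle of its underside. Not to be handled: the jaw pushes it to the fence
- sanding_block: Bystander: green sanding block 55 x 100 x 28 mm on the bench left of the jig, origin in the middle of its underside
- tape_roll: Bystander: masking tape roll, 86 mm diameter, 24 mm high, flat on the bench left of the jig, origin in the middle of its underside
- tally_counter: Bystander: hand tally counter, 42 mm diameter, 36 mm high, on the bench right of the jig, origin in the middle of its underside
Things that resemble listed ones, but are neither listed nor needed, are in the scene too. What is shaped like the wedge but brown or red is not meant.

How it is judged:
On the way, in this order (a step that is already met when the one before it is completed fails the run):
1. the catch is freed and the leaf lifted off its keepers (value of joint leaf above 0.2 rad), for 0.1 s.
2. the leaf is swung up as far as it goes (over 1.15 rad) (value of joint leaf above 1.15 rad), for 0.2 s.
3. with the leaf still up, the wedge is driven home and the jaw clamps the casting (value of joint leaf above 1 rad and x of wedge in the frame of jig above -0.05 m and value of joint jaw above 0.0058 m), for 0.2 s.
4. the leaf is shut and both hooks have snapped in (value of joint leaf below 0.025 rad and value of joint each of button_left, button_right below 0.002 m), for 0.2 s.
At the end, for the whole second after the job is handed in: The leaf is shut (under 0.025 rad) with both buttons sprung out (within 2 mm), the wedge lies on the base plate at its stop (thick end face beyond jig x -50), the jaw has moved at least 5.8 mm, the casting lies flat in the nest against the fence, and the wedge is at rest (all of step 4 and x of wedge in the frame of jig above -0.05 m and value of joint jaw above 0.0058 m and z of each of wedge, casting in the frame of jig below 0.018 m and y of casting in the frame of jig above 0.024 m and linear speed of wedge below 0.01 m/s); the robot touches nothing.
It fails at once if a bystander is moved by more than 2 cm (distance of any of sanding_block, tally_counter, tape_roll from where it was at the start of the episode above 0.02 m).
It also fails if it takes over 67 s, if anything falls off the work surface, if the arm or the gripper's body presses on something with over 40 N, if the wrist force passes 120 N, or if a joint passes its speed limit or range.

ROBOT

A 6-joint arm with a two-finger parallel gripper is mounted at the origin on a cart in front of the work surface, level with it; the furniture and walls round the work are solid. World frame = base frame: x ahead of the robot, y to its left, z up, the work surface at z = 0. Lengths are in m, angles in rad, forces in N, time in s.
With the tool pointing down it reaches from about 0.425 to 0.95 m from the base axis. Payload 3.5 kg.
Tool frame: the origin (TCP) lies at the very end of the fingers, on their centre line; the grasp point (between the pads) lies ctrl.pinch_z behind it (ctrl.pinch_z is the distance from the TCP to the grasp point, in m); z points along the fingers, y is the line along which they close (so a half turn about z gives the same grasp; the last joint's range is limited). The gripper opens to 85 mm and grips with 20 to 120 N. Pads are 22 mm wide; open, the fingers measure 114 mm over their backs; the gripper's body (76 mm by 85 mm) begins 54 mm behind the grasp point. The pads swing forward as they close: fully open they stand 13 mm farther back than shut.
Start: joints at [1, 0.286, 1.577, -0, 1.279, -0.15], TCP at [0.276, 0.616, 0.231] pointing down, gripper open.
Joint ranges: [-2.77, 2.77], [-0.9, 2.22], [0.21, 2.48], [-1.53, 4.67], [0.24, 2.81], [-2.84, 2.84]. Speed limits (rad/s): [2.79, 2.79, 3.14, 3.14, 3.14, 3.14].

INTERFACE

Orientations are given as a unit quaternion [x, y, z, w].
In Python, from plant import ctrl gives the robot as it stands.
- The arm moves only by the tool hand_motion, called as name(argument=value, ...), one argument or row to a line, values as JSON. Schema: {"type":"object","properties":{"ticks":{"type":"object","properties":{"motion":{"type":"array","items":{"type":"array","items":{"type":"number"},"minItems":7,"maxItems":7},"minItems":1,"maxItems":10}},"additionalProperties":false,"required":["motion"]},"grip_force":{"type":"number"},"only":{"type":"string"},"quiet":{"type":"boolean"},"lines":{"type":"string"}},"required":["ticks"],"additionalProperties":false}. ticks is an object whose key "motion" holds a list of rows, 1 to 10 of them, each of 7 numbers: dx, dy, dz in normalised numbers (1 is 1 m), then a rotation vector rx, ry, rz in normalised numbers (1 is 90 degrees), then the opening from 0.0 (shut) to 1.0 (fully open); each row is the pose to reach, as a shift and turn from the pose commanded when the call began, along the tool's axes at that moment; what a row does not reach only later rows make up. A row lasts 1/8 s, in which the tool goes at most 0.0625 m and 0.188 rad, less where a joint would pass 70% of its speed; a pose out of reach is approached as far as the arm can. The fingers move at their own pace and stop on an object; grip_force is the grip in N (left out, the last holds). Time passes only in rows, so rows that do not move let the fingers close. The tool returns the time, the measured TCP pose, the force, the opening and the grip force at its end. only (a regular expression) keeps the lines of the reply that match it, lines (a string "A,B") keeps lines A to B, and quiet returns only ok. Shift and turn numbers lie between -1 and 1, and a call with a number outside is refused. Input that does not fit is refused with a message, and nothing moves.
- ctrl.get_state(): the state, without advancing time (a new reading comes with each control period).
- ctrl.read_camera(name): name is "scene" or "top"; returns a dict with "pixels" (384x512x3 uint8, red, green, blue), "camera_matrix" (3x3 intrinsics, pixels), "xyz" and "orientation" of the camera in the world. Camera axes: x right, y down, z forward; pixel columns grow to the right and rows downward; lengths in m; the calibration is good to about 2 mm. A picture is of the moment at which its call begins. There is no depth.
- ctrl.sign_off(): hands the job in; it is judged then, once.
Trained networks look in the newest picture that a camera, given by its name, has taken for a name from the list of things; names that differ only in an ending like _2 or _b are one class to them, and where a whole thing is asked for, a point or a joint stands for the part that bears it (a point fixed in the world has none). Each returns a list of dicts, best first, with "conf" (0 to 1); they miss things now and then, are a little off and sometimes report something else, mostly with a low value. They report only what shows in the picture. A call takes as long as a camera call. They do not tell look-alikes from the thing itself.
- ctrl.recognise(camera, thing): "position" ([x, y, z] in m, in world coordinates, good to about 4 mm: the middle of the surface that is visible of it).
- ctrl.masks_of(camera, thing): "region" (384x512 bool, what is visible of it).
- ctrl.mark_of(camera, thing): "position" ([x, y, z] in m, in world coordinates, good to about 4 mm: a listed point, or the origin of a listed thing).
The state is a dict: "time": time; "qpos": joint angles; "dq": joint speeds; "joint_efforts": joint torques, N m; "eef_pos": TCP position; "tcp_rot": TCP orientation; "contact_force": force on the tool from outside, world axes, zero at the start; "wrist_torque": the same for the moment, N m; "opening": opening from 0.0 (shut) to 1.0 (fully open); "finger_force": force on a finger pad.
Only numpy, scipy, OpenCV 4.12 (cv2) and the standard library are available. Lean on these libraries where they do the work, as an engineer would, in place of code of your own. Each camera call takes 0.05 s, during which the arm holds its last target. There are 200 camera calls.

## Working session

There is one attempt and no reset: what is moved stays moved. The work goes in short steps, Python scripts to look and compute and a tool call to move; the robot and the scene stay as the last step left them, time stands still between calls to the robot, and variables do not carry over. Pictures are saved under pics/ and viewed, at most 10 in all, crops included, and the job is handed in when it is done.

```bash
ls; mkdir -p pics; cat > h.py <<'E'
import numpy as np,cv2
from scipy.spatial.transform import Rotation as R
from plant import ctrl
np.set_printoptions(precision=4,suppress=True)
def cam(n):
    c=ctrl.read_camera(n);return c
def proj(c,p):
    q=R.from_quat(c["orientation"]).inv().apply(np.atleast_2d(p)-c["xyz"])
    u=q@np.array(c["camera_matrix"]).T
    return u[:,:2]/u[:,2:]
E
python3 - <<'E'
from h import *
for n in("scene","top"):
    c=cam(n);cv2.imwrite(f"pics/{n}0.png",c["pixels"][:,:,::-1])
    print(n,c["xyz"],c["orientation"])
    for t in["jig","leaf_hinge","latch_top","button_left_face","button_right_face","wedge","casting","sanding_block","tape_roll","tally_counter"]:
        print(t,[(np.round(d["position"],4),round(d["conf"],2)) for d in ctrl.mark_of(n,t)][:3])
s=ctrl.get_state();print(s,ctrl.pinch_z)
E
```

```text
pics
scene [ 0.046  -0.4225  0.7389] [ 0.8414 -0.2979  0.1398 -0.4286]
jig [(array([0.5452, 0.2035, 0.0092]), 0.57)]
leaf_hinge [(array([0.6228, 0.2314, 0.0515]), 0.88)]
latch_top [(array([0.4226, 0.1864, 0.0691]), 0.8)]
button_left_face [(array([0.4217, 0.2084, 0.0685]), 0.43)]
button_right_face [(array([0.4324, 0.1619, 0.065 ]), 0.58)]
wedge [(array([0.4728, 0.1592, 0.02  ]), 0.69), (array([0.5276, 0.5775, 0.0032]), 0.64), (array([ 0.6212,  0.5391, -0.0018]), 0.46)]
casting [(array([0.5439, 0.204 , 0.0059]), 0.7), (array([0.537 , 0.2329, 0.0206]), 0.49)]
sanding_block [(array([0.6431, 0.3761, 0.0002]), 0.81)]
tape_roll [(array([ 0.5362,  0.3724, -0.0038]), 0.75)]
tally_counter [(array([ 0.513 , -0.0144,  0.0071]), 0.83)]
top [0.3257 0.2782 1.186 ] [-0.7026  0.7052 -0.0721  0.0627]
jig [(array([0.541 , 0.2018, 0.0048]), 0.82)]
leaf_hinge [(array([0.6216, 0.2276, 0.0504]), 0.62), (array([ 0.5194, -0.0145,  0.0066]), 0.55)]
latch_top [(array([0.4273, 0.1841, 0.0711]), 0.55)]
button_left_face [(array([0.4232, 0.2082, 0.0644]), 0.49)]
button_right_face [(array([0.4313, 0.1584, 0.0656]),
[... 161 characters left out ...]
ock [(array([0.6396, 0.3746, 0.0044]), 0.84)]
tape_roll [(array([0.5383, 0.3705, 0.0005]), 0.77)]
tally_counter [(array([ 0.5168, -0.0137,  0.0062]), 0.52), (array([0.424 , 0.2111, 0.0617]), 0.45)]
{'time': 1.1, 'qpos': array([ 1.    ,  0.2863,  1.5767, -0.    ,  1.2786, -0.15  ]), 'dq': array([-0.0011, -0.0005, -0.0004, -0.0004, -0.0014,  0.0008]), 'joint_efforts': array([  0.0006, -40.5959, -29.295 ,  -0.    ,   0.0005,   0.    ]), 'eef_pos': array([0.2757, 0.6161, 0.2313]), 'tcp_rot': array([ 0.2089,  0.9779, -0.    ,  0.    ]), 'contact_force': array([-0.2179, -0.331 ,  0.5188]), 'wrist_torque': array([ 0.0259, -0.0011, -0.03  ]), 'finger_force': 0.0, 'opening': 0.997452548810151} 0.0187
```

```bash
cat >> h.py <<'E'
P={"jig":(0,0,0),"leaf_hinge":(85,0,46),"latch_top":(-118,12,65),"button_left_face":(-118,38,57),"button_right_face":(-118,-14,57)}
E
python3 - <<'E'
from h import *
from scipy.optimize import least_squares
c0={n:cam(n) for n in("scene","top")}
A=[];B=[]
for n in c0:
    for t,p in P.items():
        for d in ctrl.mark_of(n,t)[:1]:
            A.append(np.array(p)/1e3);B.append(d["position"])
A=np.array(A+A);M={"scene":[[.5452,.2035,.0092],[.6228,.2314,.0515],[.4226,.1864,.0691],[.4217,.2084,.0685],[.4324,.1619,.065]],"top":[[.541,.2018,.0048],[.6216,.2276,.0504],[.4273,.1841,.0711],[.4232,.2082,.0644],[.4313,.1584,.0656]]}
B=np.array(B+M["scene"]+M["top"])
f=lambda v:(R.from_euler('z',v[0]).apply(A)+[v[1],v[2],.006]-B)[:,:2].ravel()
r=least_squares(f,[.2,.54,.2],loss='soft_l1',f_scale=.003);print(r.x,(f(r.x)*1e3).reshape(-1,2).round(1).tolist())
v=r.x
T=lambda p:R.from_euler('z',v[0]).apply(np.array(p,float)/1e3)+[v[1],v[2],.006]
for n,c in c0.items():
    im=c["pixels"][:,:,::-1].copy()
    def poly(pts,col):cv2.polylines(im,[np.round(proj(c,T(pts))*8).astype(int)],True,col,1,cv2.LINE_AA,3)
    poly([(-140,-65,14),(110,-65,14),(110,65,14),(-140,65,14)],(0,0,255))
    poly([(-85,-55,50),(77,-55,50),(77,55,50),(-85,55,50)],(0,255,0))
    poly([(-135,-3,65),(-101,-3,65),(-101,27,65),(-135,27,65)],(255,0,255))
    u=proj(c,T([(-30,0,40)]))[0].astype(int)
    x0,y0=np.clip(u-[130,100],0,[252,184]);print(n,x0,y0)
    cv2.imwrite(f"pics/{n}1.png",cv2.resize(im[y0:y0+200,x0:x0+260],None,fx=3,fy=3,interpolation=cv2.INTER_CUBIC))
E
```

```text
[0.2737 0.5423 0.2046] [[-1.9, 0.4], [-1.6, -4.0], [1.4, 1.5], [-0.5, 1.5], [0.3, -1.1], [1.1, 1.3], [0.8, 1.2], [1.0, -0.9], [-6.9, 1.9], [6.0, -24.8], [-2.9, 1.1], [1.4, -3.8], [2.9, -2.1], [-3.3, 0.9], [0.1, -2.6], [1.3, 2.8], [2.6, 0.0], [-1.8, 0.2], [-4.8, 1.1], [1.2, 0.9]]
scene 116 128
top 150 104
```

View pics/scene1.png

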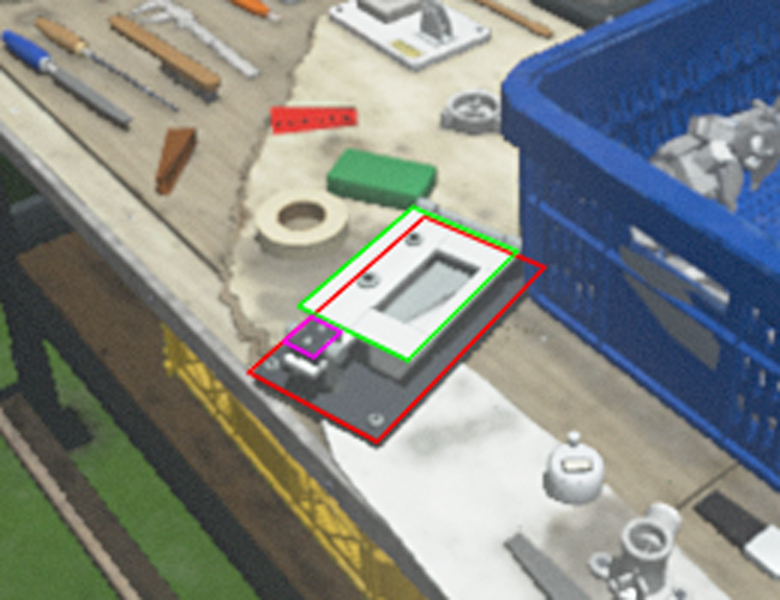

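View pics/top1.png

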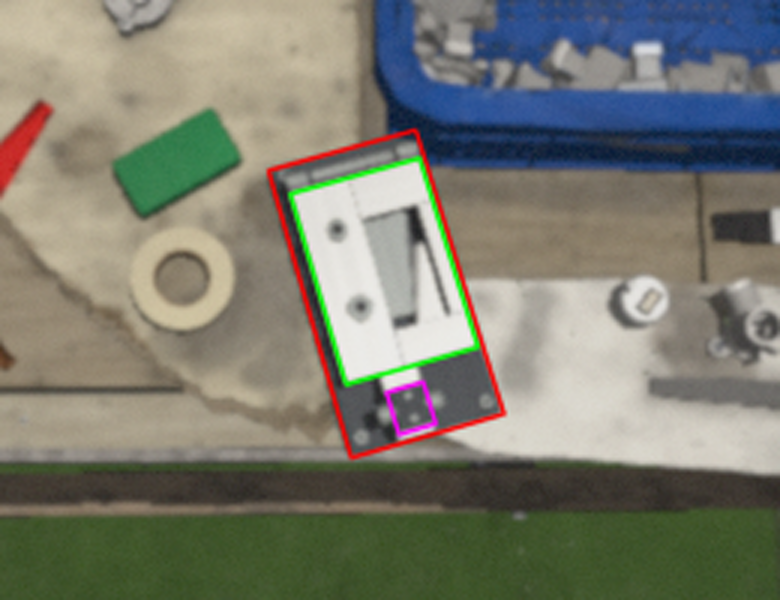

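The overlays agree with both pictures: the plate outline, leaf outline and catch housing all fit to about 2 mm. In the scene crop the catch is at about (312,337), and in the top crop at about (411,405). Next I'll work out the approach.

```bash
cat >> h.py <<'E'
V=np.array([.2737,.5423,.2046])
RJ=R.from_euler('z',V[0])
J=lambda p:RJ.apply(np.array(p,float)/1e3)+[V[1],V[2],.006]
TD=R.from_matrix(RJ.as_matrix()@np.diag([-1,1,-1.]))  # tool down, y along jig y
def delta(pj,rot=TD):
    s=ctrl.get_state();r=R.from_quat(s["tcp_rot"])
    print("delta",r.inv().apply(J(pj)-s["eef_pos"]),(r.inv()*rot).as_rotvec(),"tcp jig mm",RJ.inv().apply(s["eef_pos"]-np.array([V[1],V[2],.006]))*1e3,"t",s["time"])
E
python3 -c "
from h import *
delta((-118,12,150))"
```

```text
delta [-0.3131 -0.333   0.0753] [-0.      0.     -0.6945] tcp jig mm [-145.4327  468.2551  225.3294] t 1.7
```

Do in one call with 10 rows keep height first.

The manual's scale: turns go in shares of 90 degrees. Converting my numbers, -0.6945 rad / 1.5708 = -0.4421.

hand_motion(
  ticks={"motion":[[-0.04, -0.042, 0, 0, 0, -0.0573, 0.9], [-0.08, -0.084, 0, 0, 0, -0.1146, 0.9], [-0.12, -0.126, 0, 0, 0, -0.1719, 0.9], [-0.16, -0.168, 0, 0, 0, -0.2292, 0.9], [-0.2, -0.21, 0, 0, 0, -0.2865, 0.9], [-0.24, -0.252, 0.02, 0, 0, -0.3438, 0.9], [-0.28, -0.294, 0.04, 0, 0, -0.4011, 0.9], [-0.3131, -0.333, 0.06, 0, 0, -0.4421, 0.9], [-0.3131, -0.333, 0.0753, 0, 0, -0.4421, 0.9], [-0.3131, -0.333, 0.0753, 0, 0, -0.4421, 0.9]]},
  grip_force=25,
)

```text
time: 2.95
eef_pos: [0.4246, 0.1842, 0.1549]
tcp_rot: [-0.136, 0.991, 0.0, -0.001]
contact_force: [-0.6, 0.3, 0.1]
opening: 0.901
finger_force: 0.0
```

```bash
python3 -c "
from h import *
delta((-118,12,40))
c=cam('top');cv2.imwrite('pics/t2.png',cv2.resize(c['pixels'][200:300,200:360,::-1],None,fx=5,fy=5,interpolation=cv2.INTER_CUBIC))
print(ctrl.mark_of('scene','latch_top'))"
```

```text
delta [-0.0012 -0.0002  0.1088] [ 0.0007 -0.0027 -0.0011] tcp jig mm [-118.8892   12.1413  148.8527] t 2.95
[{'position': [0.4241, 0.1828, 0.0673], 'conf': 0.7}]
```

hand_motion(
  ticks={"motion":[[-0.001, 0, 0.04, 0, 0, 0, 0.9], [-0.001, 0, 0.08, 0, 0, 0, 0.9], [-0.001, 0, 0.1, 0, 0, 0, 0.9], [-0.001, 0, 0.107, 0, 0, 0, 0.9], [-0.001, 0, 0.107, 0, 0, 0, 0.9], [-0.001, 0, 0.107, 0, 0, 0, 0.2], [-0.001, 0, 0.107, 0, 0, 0, 0.2], [-0.001, 0, 0.107, 0, 0, 0, 0.2], [-0.001, 0, 0.107, 0, 0, 0, 0.2], [-0.001, 0, 0.107, 0, 0, 0, 0.2]]},
  grip_force=25,
)

```text
time: 4.3
eef_pos: [0.4277, 0.1853, 0.051]
tcp_rot: [-0.136, 0.991, 0.001, 0.001]
contact_force: [-1.0, 2.2, 7.3]
opening: 0.386
finger_force: 27.1
```

```bash
python3 -c "
from h import *
delta((-118,12,41))"
```

```text
delta [ 0.0024 -0.0005  0.0039] [ 0.0011  0.0029 -0.0006] tcp jig mm [-115.5851   12.4484   44.9575] t 4.3
```

hand_motion(
  ticks={"motion":[[-0.001, 0, -0.01, 0, 0, 0, 0.2], [-0.002, 0, -0.02, 0, 0, 0, 0.2], [-0.004, 0, -0.03, 0, 0, 0, 0.2], [-0.006, 0, -0.04, 0, 0, 0, 0.2], [-0.009, 0, -0.05, 0, 0, 0, 0.2], [-0.012, 0, -0.06, 0, 0, 0, 0.2], [-0.016, 0, -0.069, 0, 0, 0, 0.2], [-0.02, 0, -0.078, 0, 0, 0, 0.2], [-0.025, 0, -0.087, 0, 0, 0, 0.2], [-0.03, 0, -0.096, 0, 0, 0, 0.2]]},
)

```text
time: 5.55
eef_pos: [0.4542, 0.1927, 0.145]
tcp_rot: [-0.136, 0.991, 0.0, -0.002]
contact_force: [-1.3, 4.1, -4.3]
opening: 0.387
finger_force: 25.5
```

```bash
python3 -c "
from h import *
delta((-118,12,41))
for n in('scene','top'):
  c=cam(n);print([(RJ.inv().apply(np.array(d['position'])-[V[1],V[2],.006])*1e3,d['conf']) for d in ctrl.mark_of(n,'latch_top')])
  if n=='scene':cv2.imwrite('pics/s3.png',cv2.resize(c['pixels'][140:300,130:330,::-1],None,fx=3,fy=3,interpolation=cv2.INTER_CUBIC))"
```

```text
delta [ 0.0296 -0.0004  0.0981] [ 0.0008 -0.0038  0.    ] tcp jig mm [-88.0072  12.3577 138.9871] t 5.55
[(array([-88.4205,  15.0603, 153.4   ]), 0.61), (array([ 1.8642, 27.7282, 12.1   ]), 0.25)]
[]
```

View pics/s3.png

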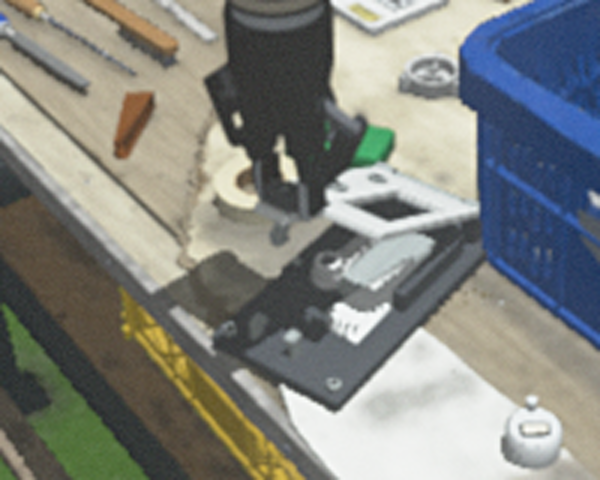

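The crop shows the leaf up at about half a radian, held by the fingers at about (285,215). The white wedge is visible on the plate near (360,315). I'll carry on along the arc.

hand_motion(
  ticks={"motion":[[-0.012, 0, -0.017, 0, 0, 0, 0.2], [-0.025, 0, -0.032, 0, 0, 0, 0.2], [-0.039, 0, -0.046, 0, 0, 0, 0.2], [-0.055, 0, -0.059, 0, 0, 0, 0.2], [-0.072, 0, -0.07, 0, 0, 0, 0.2], [-0.091, 0, -0.079, 0, 0, 0, 0.2], [-0.11, 0, -0.086, 0, 0, 0, 0.2], [-0.128, 0, -0.091, 0, 0, 0, 0.2], [-0.134, 0, -0.0925, 0, 0, 0, 0.2], [-0.134, 0, -0.0925, 0, 0, 0, 0.2]]},
)

```text
time: 7.0
eef_pos: [0.5853, 0.2295, 0.2396]
tcp_rot: [-0.137, 0.991, 0.0, 0.002]
contact_force: [-1.7, 4.3, 2.5]
opening: 0.387
finger_force: 25.8
```

```bash
python3 -c "
from h import *
delta((-118,12,41))
for n in('scene','top'):
  c=cam(n)
  if n=='scene':cv2.imwrite('pics/s4.png',cv2.resize(c['pixels'][100:300,130:380,::-1],None,fx=3,fy=3,interpolation=cv2.INTER_CUBIC))
  print([(RJ.inv().apply(np.array(d['position'])-[V[1],V[2],.006])*1e3,d['conf']) for d in ctrl.mark_of(n,'wedge')])"
```

```text
delta [ 0.1667 -0.0004  0.192 ] [0.0004 0.0031 0.0002] tcp jig mm [ 48.1011  12.3228 233.5624] t 7.0
[(array([167.0914, 297.7178,  -3.2   ]), 0.69), (array([ 41.4131, 158.6101,  -9.5   ]), 0.67), (array([-78.9193, -25.8299,  12.5   ]), 0.6), (array([ 89.7485, 368.1447,  -5.3   ]), 0.49)]
[(array([163.0073, 301.6688,  -7.9   ]), 0.77), (array([ 92.2819, 360.8899,  -4.6   ]), 0.66)]
```

View pics/s4.png

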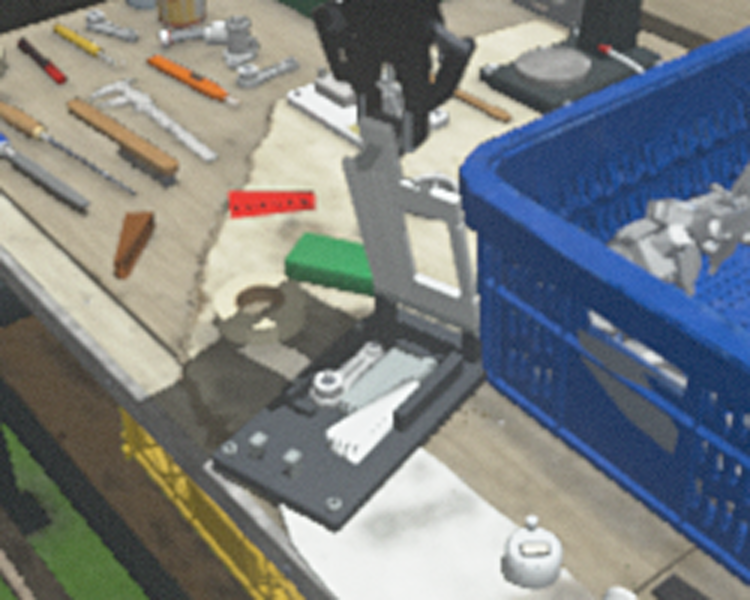

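The leaf stands almost upright, held at about (390,130). The white wedge's thick end is near (345,450), and the keepers are at (258,440) and (291,458). Now I'll release and retreat upward, then back.

hand_motion(
  ticks={"motion":[[0, 0, 0, 0, 0, 0, 0.85], [0, 0, 0, 0, 0, 0, 0.85], [0, 0, 0, 0, 0, 0, 0.85], [0, 0, -0.02, 0, 0, 0, 0.85], [0, 0, -0.04, 0, 0, 0, 0.85], [0, 0, -0.07, 0, 0, 0, 0.85], [0.05, 0, -0.07, 0, 0, 0, 0.85], [0.1, -0.02, -0.07, 0, 0, 0, 0.85], [0.15, -0.039, -0.05, 0, 0, 0, 0], [0.15, -0.039, -0.02, 0, 0, 0, 0]]},
)

```text
time: 8.45
eef_pos: [0.4495, 0.1497, 0.2605]
tcp_rot: [-0.136, 0.991, -0.0, 0.003]
contact_force: [0.5, 0.2, -0.6]
opening: 0.431
finger_force: 0.0
```

```bash
python3 -c "
from h import *
delta((-101,-27,60))"
```

```text
delta [-0.0019  0.0011  0.1945] [-0.0016  0.0064 -0.0013] tcp jig mm [-104.1664  -27.7612  254.4501] t 8.45
```

hand_motion(
  ticks={"motion":[[-0.002, 0, 0.04, 0, 0, 0, 0], [-0.002, 0, 0.09, 0, 0, 0, 0], [-0.002, 0, 0.13, 0, 0, 0, 0], [-0.002, 0, 0.17, 0, 0, 0, 0], [-0.002, 0, 0.2, 0, 0, 0, 0], [-0.002, 0, 0.215, 0, 0, 0, 0], [-0.002, 0, 0.225, 0, 0, 0, 0], [-0.002, 0, 0.233, 0, 0, 0, 0], [-0.002, 0, 0.234, 0, 0, 0, 0], [-0.002, 0, 0.234, 0, 0, 0, 0]]},
)

```text
time: 9.7
eef_pos: [0.4529, 0.1514, 0.0241]
tcp_rot: [-0.136, 0.991, -0.0, 0.001]
contact_force: [0.4, 0.7, 0.4]
opening: -0.002
finger_force: 0.0
```

```bash
python3 -c "
from h import *
delta((-60,-27,20))"
```

```text
delta [-0.0405  0.0001 -0.0019] [-0.0002  0.0011  0.    ] tcp jig mm [-100.4822  -27.0641   18.1048] t 9.7
```

hand_motion(
  ticks={"motion":[[-0.005, 0, 0, 0, 0, 0, 0], [-0.01, 0, 0, 0, 0, 0, 0], [-0.015, 0, 0, 0, 0, 0, 0], [-0.02, 0, 0, 0, 0, 0, 0], [-0.024, 0, 0, 0, 0, 0, 0], [-0.028, 0, 0, 0, 0, 0, 0], [-0.031, 0, 0, 0, 0, 0, 0], [-0.034, 0, 0, 0, 0, 0, 0], [-0.037, 0, 0, 0, 0, 0, 0], [-0.04, 0, 0, 0, 0, 0, 0]]},
)

```text
time: 10.95
eef_pos: [0.491, 0.1621, 0.0234]
tcp_rot: [-0.136, 0.991, -0.0, -0.0]
contact_force: [-1.2, -1.1, -0.7]
opening: -0.001
finger_force: 0.7
```

```bash
python3 -c "
from h import *
delta((-60,-27,20))"
```

```text
delta [-0.0009  0.     -0.0026] [-0.0001 -0.0002  0.    ] tcp jig mm [-60.9164 -27.0125  17.3954] t 10.95
```

hand_motion(
  ticks={"motion":[[-0.002, 0, 0, 0, 0, 0, 0], [-0.004, 0, 0, 0, 0, 0, 0], [-0.006, 0, 0, 0, 0, 0, 0], [-0.006, 0, 0, 0, 0, 0, 0]]},
)

```text
time: 11.45
eef_pos: [0.4971, 0.1639, 0.0237]
tcp_rot: [-0.136, 0.991, 0.0, 0.0]
contact_force: [-1.2, -0.1, -0.1]
opening: 0.002
finger_force: 0.3
```

```bash
python3 -c "
from h import *
delta((-60,-27,20))
c=cam('scene')
print([(RJ.inv().apply(np.array(d['position'])-[V[1],V[2],.006])*1e3,d['conf']) for d in ctrl.mark_of('scene','wedge')])"
```

```text
delta [ 0.0054 -0.0001 -0.0023] [ 0.0001  0.0009 -0.0001] tcp jig mm [-54.5564 -26.933   17.6615] t 11.45
[(array([ 90.9072, 367.0923,  -4.    ]), 0.75), (array([164.6574, 298.2972,  -6.3   ]), 0.62), (array([-45.2638, -23.2301,  18.3   ]), 0.46), (array([ 2.9451, 25.659 , 13.2   ]), 0.35)]
```

Wedge at about -45, so it's being pushed. I'll creep on until the force rises.

hand_motion(
  ticks={"motion":[[-0.001, 0, 0, 0, 0, 0, 0], [-0.002, 0, 0, 0, 0, 0, 0], [-0.003, 0, 0, 0, 0, 0, 0], [-0.004, 0, 0, 0, 0, 0, 0], [-0.004, 0, 0, 0, 0, 0, 0]]},
)

```text
time: 12.18
eef_pos: [0.5006, 0.1648, 0.0235]
tcp_rot: [-0.136, 0.991, -0.0, 0.0]
contact_force: [-1.6, -1.5, 1.4]
opening: 0.0
finger_force: 1.1
```

hand_motion(
  ticks={"motion":[[-0.001, 0, 0, 0, 0, 0, 0], [-0.002, 0, 0, 0, 0, 0, 0], [-0.003, 0, 0, 0, 0, 0, 0], [-0.003, 0, 0, 0, 0, 0, 0]]},
)

```text
time: 12.68
eef_pos: [0.5026, 0.1654, 0.0234]
tcp_rot: [-0.137, 0.991, -0.0, -0.001]
contact_force: [-5.1, -2.9, 2.8]
opening: 0.001
finger_force: 2.8
```

```bash
python3 -c "
from h import *
delta((-60,-27,20))"
```

```text
delta [ 0.0111  0.     -0.0026] [-0.     -0.0027  0.0002] tcp jig mm [-48.8606 -27.0253  17.3821] t 12.675
```

hand_motion(
  ticks={"motion":[[-0.001, 0, 0, 0, 0, 0, 0], [-0.002, 0, 0, 0, 0, 0, 0], [-0.003, 0, 0, 0, 0, 0, 0], [-0.003, 0, 0, 0, 0, 0, 0]]},
)

```text
time: 13.18
eef_pos: [0.5036, 0.1659, 0.023]
tcp_rot: [-0.137, 0.991, -0.0, -0.004]
contact_force: [-8.7, -4.5, 6.9]
opening: -0.004
finger_force: 5.0
```

```bash
python3 -c "
from h import *
delta((-60,-27,20))"
```

```text
delta [ 0.0123 -0.0002 -0.0029] [ 0.0003 -0.0078  0.0006] tcp jig mm [-47.7109 -26.8196  16.9991] t 13.175
```

hand_motion(
  ticks={"motion":[[-0.002, 0, 0, 0, 0, 0, 0], [-0.004, 0, 0, 0, 0, 0, 0], [-0.005, 0, 0, 0, 0, 0, 0], [-0.005, 0, 0, 0, 0, 0, 0]]},
)

```text
time: 13.68
eef_pos: [0.505, 0.1665, 0.0223]
tcp_rot: [-0.137, 0.991, -0.001, -0.009]
contact_force: [-17.0, -7.6, 12.8]
opening: -0.002
finger_force: 9.3
```

```bash
python3 -c "
from h import *
delta((-60,-27,20))"
```

```text
delta [ 0.0138 -0.0004 -0.0034] [ 0.0008 -0.0176  0.0014] tcp jig mm [-46.2241 -26.5581  16.3484] t 13.675
```

The push is at 18 N, so the wedge is jammed. I'll back off, rise and look.

hand_motion(
  ticks={"motion":[[0.01, 0, 0, 0, 0, 0, 0], [0.02, 0, 0, 0, 0, 0, 0], [0.025, 0, -0.02, 0, 0, 0, 0], [0.03, 0, -0.07, 0, 0, 0, 0], [0.03, 0, -0.13, 0, 0, 0, 0], [0.03, 0, -0.19, 0, 0, 0, 0.5], [0.03, 0.02, -0.25, 0, 0, 0, 0.85], [0.03, 0.03, -0.29, 0, 0, 0, 0.85], [0.03, 0.039, -0.29, 0, 0, 0, 0.85], [0.03, 0.039, -0.29, 0, 0, 0, 0.85]]},
)

```text
time: 14.92
eef_pos: [0.4712, 0.1977, 0.3126]
tcp_rot: [-0.137, 0.991, 0.0, -0.0]
contact_force: [0.3, -0.4, -0.4]
opening: 0.846
finger_force: 0.0
```

```bash
python3 -c "
from h import *
delta((48,12,304))
c=cam('scene');cv2.imwrite('pics/s5.png',cv2.resize(c['pixels'][100:300,130:380,::-1],None,fx=3,fy=3,interpolation=cv2.INTER_CUBIC))
jj=lambda d:(RJ.inv().apply(np.array(d['position'])-[V[1],V[2],.006])*1e3,d['conf'])
for n in('wedge','casting','latch_top','button_right_face','button_left_face'):print(n,[jj(d) for d in ctrl.mark_of('scene',n)])"
```

```text
delta [-0.1183 -0.0006  0.0026] [ 0.0002 -0.0003  0.001 ] tcp jig mm [-70.3059  12.5255 306.624 ] t 14.925
wedge [(array([ 90.3937, 365.263 ,  -5.8   ]), 0.7), (array([-38.8758, -26.3738,  16.3   ]), 0.5), (array([164.583 , 296.5524,  -6.5   ]), 0.48)]
casting [(array([ 1.5568, 28.8532, 11.7   ]), 0.46)]
latch_top [(array([ 45.0844,  14.4518, 245.6   ]), 0.91)]
button_right_face [(array([ 37.1056, -15.8183, 242.6   ]), 0.55)]
button_left_face [(array([ 40.5552,  37.5353, 243.9   ]), 0.58), (array([ 36.158 , -15.8638, 240.7   ]), 0.53)]
```

View pics/s5.png

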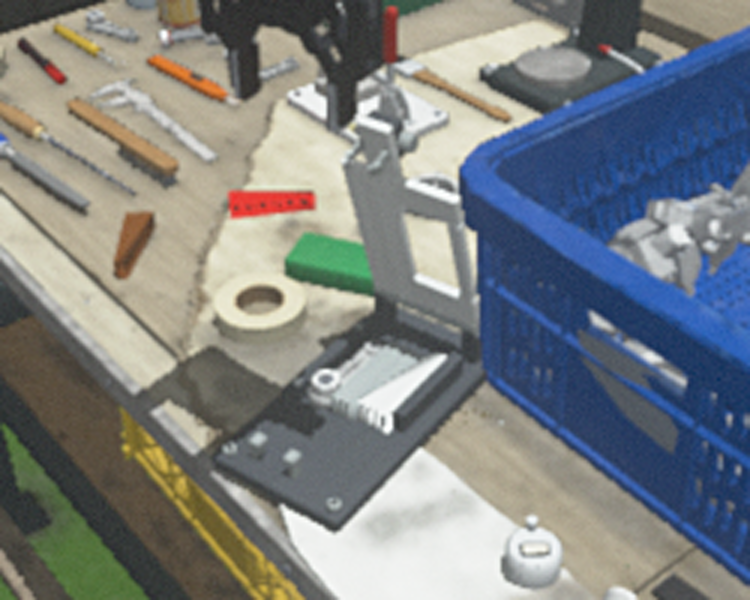

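The wedge is home: its end is near (375,420) and the model puts it at x -39. The leaf is still up at about 1.28 rad, with the catch at about (375,140). Next I re-pinch the buttons.

hand_motion(
  ticks={"motion":[[-0.04, 0, 0, 0, 0, 0, 0.85], [-0.08, 0, 0, 0, 0, 0, 0.85], [-0.108, 0, 0, 0, 0, 0, 0.85], [-0.108, 0, 0.03, 0, 0, 0, 0.85], [-0.108, 0, 0.06, 0, 0, 0, 0.85], [-0.108, 0, 0.076, 0, 0, 0, 0.85], [-0.108, 0, 0.076, 0, 0, 0, 0.85], [-0.108, 0, 0.076, 0, 0, 0, 0.2], [-0.108, 0, 0.076, 0, 0, 0, 0.2], [-0.108, 0, 0.076, 0, 0, 0, 0.2]]},
)

```text
time: 16.48
eef_pos: [0.5766, 0.2271, 0.2409]
tcp_rot: [-0.136, 0.991, 0.001, 0.002]
contact_force: [-2.0, 1.0, 5.6]
opening: 0.388
finger_force: 27.1
```

hand_motion(
  ticks={"motion":[[0, 0, 0, 0, 0, 0, 0.2], [0, 0, 0, 0, 0, 0, 0.2]]},
)

```text
time: 16.73
eef_pos: [0.5766, 0.2271, 0.2409]
tcp_rot: [-0.136, 0.991, 0.001, 0.002]
contact_force: [-2.6, 1.4, 6.3]
opening: 0.386
finger_force: 27.1
```

```bash
python3 -c "
from h import *
delta((38,12,230))"
```

```text
delta [ 0.0011 -0.0004  0.0049] [0.0005 0.0047 0.0002] tcp jig mm [ 39.1222  12.3934 234.856 ] t 16.725
```

hand_motion(
  ticks={"motion":[[0.016, 0, 0.0045, 0, 0, 0, 0.2], [0.035, 0, 0.012, 0, 0, 0, 0.2], [0.053, 0, 0.021, 0, 0, 0, 0.2], [0.07, 0, 0.032, 0, 0, 0, 0.2], [0.086, 0, 0.044, 0, 0, 0, 0.2], [0.1, 0, 0.0585, 0, 0, 0, 0.2], [0.1135, 0, 0.074, 0, 0, 0, 0.2], [0.125, 0, 0.0905, 0, 0, 0, 0.2], [0.135, 0, 0.1085, 0, 0, 0, 0.2], [0.143, 0, 0.127, 0, 0, 0, 0.2]]},
)

```text
time: 17.98
eef_pos: [0.4374, 0.1881, 0.11]
tcp_rot: [-0.136, 0.991, 0.0, 0.0]
contact_force: [-1.7, 2.2, 0.2]
opening: 0.387
finger_force: 28.5
```

```bash
python3 -c "
from h import *
delta((38,12,230))
jj=lambda d:(RJ.inv().apply(np.array(d['position'])-[V[1],V[2],.006])*1e3,d['conf'])
c=cam('scene');print([jj(d) for d in ctrl.mark_of('scene','latch_top')])"
```

```text
delta [-0.1436 -0.0003 -0.1259] [ 0.0008  0.0005 -0.0001] tcp jig mm [-105.493    12.4274  104.019 ] t 17.975
[(array([-105.1764,   14.5711,  121.9   ]), 0.84)]
```

hand_motion(
  ticks={"motion":[[0.006, 0, 0.02, 0, 0, 0, 0.2], [0.009, 0, 0.031, 0, 0, 0, 0.2], [0.009, 0, 0.031, 0, 0, 0, 0.85], [0.009, 0, 0.031, 0, 0, 0, 0.85], [0.009, 0, 0.031, 0, 0, 0, 0.85], [0.009, 0, 0, 0, 0, 0, 0.85], [0.01, 0, -0.03, 0, 0, 0, 0.85], [0.01, 0, -0.04, 0, 0, 0, 0], [0.01, 0, -0.04, 0, 0, 0, 0], [0.01, 0, -0.04, 0, 0, 0, 0]]},
)

```text
time: 19.32
eef_pos: [0.4276, 0.1849, 0.1493]
tcp_rot: [-0.136, 0.991, -0.0, -0.001]
contact_force: [0.2, 0.2, -0.1]
opening: 0.209
finger_force: 0.0
```

hand_motion(
  ticks={"motion":[[0, 0, 0, 0, 0, 0, 0], [0, 0, 0, 0, 0, 0, 0]]},
)

```text
time: 19.58
eef_pos: [0.4279, 0.185, 0.1497]
tcp_rot: [-0.136, 0.991, -0.0, -0.001]
contact_force: [0.2, -0.4, 0.0]
opening: -0.0
finger_force: 0.0
```

```bash
python3 -c "
from h import *
delta((-117,12,65))
jj=lambda d:(RJ.inv().apply(np.array(d['position'])-[V[1],V[2],.006])*1e3,d['conf'])
c=cam('scene');print([jj(d) for d in ctrl.mark_of('scene','latch_top')])"
```

```text
delta [ 0.0014 -0.      0.0787] [ 0.0001 -0.0016 -0.    ] tcp jig mm [-115.4402   12.0016  143.6765] t 19.575
[(array([-118.0964,   13.3166,   75.4   ]), 0.91), (array([88.4145,  4.1567, 46.9   ]), 0.5)]
```

hand_motion(
  ticks={"motion":[[0.002, 0, 0.03, 0, 0, 0, 0], [0.002, 0, 0.055, 0, 0, 0, 0], [0.002, 0, 0.065, 0, 0, 0, 0], [0.002, 0, 0.07, 0, 0, 0, 0], [0.002, 0, 0.074, 0, 0, 0, 0], [0.002, 0, 0.078, 0, 0, 0, 0], [0.002, 0, 0.08, 0, 0, 0, 0], [0.002, 0, 0.08, 0, 0, 0, 0]]},
)

```text
time: 20.68
eef_pos: [0.4268, 0.1846, 0.071]
tcp_rot: [-0.136, 0.991, 0.0, 0.0]
contact_force: [-0.5, 0.7, 3.5]
opening: -0.0
finger_force: 2.0
```

```bash
python3 -c "
from h import *
delta((-117,12,65))"
```

```text
delta [0.0004 0.     0.    ] [-0.      0.0004  0.    ] tcp jig mm [-116.611    11.9891   65.0171] t 20.675
```

Already at about 65 mm. I'll press a little further to seat it.

hand_motion(
  ticks={"motion":[[0, 0, 0.003, 0, 0, 0, 0], [0, 0, 0.006, 0, 0, 0, 0], [0, 0, 0.007, 0, 0, 0, 0], [0, 0, 0.007, 0, 0, 0, 0]]},
)

```text
time: 21.18
eef_pos: [0.427, 0.1847, 0.0705]
tcp_rot: [-0.137, 0.991, -0.001, -0.003]
contact_force: [-20.9, -5.4, 45.5]
opening: 0.003
finger_force: 22.9
```

```bash
python3 -c "
from h import *
delta((-117,12,65))"
```

```text
delta [ 0.0006  0.     -0.0005] [-0.0006 -0.0056  0.0015] tcp jig mm [-116.4146   11.9873   64.4961] t 21.175
```

It's hard against the stop. Now I retreat clear and check.

hand_motion(
  ticks={"motion":[[0, 0, -0.02, 0, 0, 0, 0], [0, 0, -0.06, 0, 0, 0, 0], [0, 0, -0.12, 0, 0, 0, 0], [0, 0.05, -0.16, 0, 0, 0, 0], [0, 0.1, -0.18, 0, 0, 0, 0], [0, 0.15, -0.18, 0, 0, 0, 0], [0, 0.2, -0.18, 0, 0, 0, 0], [0, 0.25, -0.18, 0, 0, 0, 0], [0, 0.25, -0.18, 0, 0, 0, 0]]},
)

```text
time: 22.3
eef_pos: [0.3575, 0.4275, 0.2427]
tcp_rot: [-0.139, 0.99, 0.0, -0.0]
contact_force: [0.5, -0.0, -0.5]
opening: 0.004
finger_force: 0.0
```

```bash
python3 -c "
from h import *
jj=lambda d:(RJ.inv().apply(np.array(d['position'])-[V[1],V[2],.006])*1e3,round(d['conf'],2))
for n in('scene','top'):
  c=cam(n);cv2.imwrite(f'pics/{n}6.png',cv2.resize(c['pixels'][190:300,140:320,::-1] if n=='scene' else c['pixels'][130:270,210:350,::-1],None,fx=4,fy=4,interpolation=cv2.INTER_CUBIC))
  for t in('latch_top','button_left_face','button_right_face','wedge','casting'):print(t,[jj(d) for d in ctrl.mark_of(n,t)])
print(ctrl.get_state()['contact_force'])"
```

```text
latch_top [(array([-119.9476,   15.6021,   63.7   ]), 0.72)]
button_left_face []
button_right_face [(array([-117.4252,  -13.15  ,   53.2   ]), 0.63)]
wedge [(array([ 91.4272, 361.5453,  -6.6   ]), 0.56), (array([165.3331, 300.7042,  -4.2   ]), 0.56), (array([-39.4957, -25.992 ,  14.8   ]), 0.49)]
casting []
latch_top [(array([-117.752 ,   10.1039,   64.7   ]), 0.87)]
button_left_face [(array([-111.8611,   34.4166,   56.9   ]), 0.55)]
button_right_face [(array([-119.106,  -15.067,   60.6  ]), 0.47)]
wedge [(array([-34.8929, -26.2455,  15.1   ]), 0.85), (array([ 93.439 , 363.1617,  -5.8   ]), 0.76), (array([163.0631, 304.4575,  -7.8   ]), 0.6)]
casting []
[0.1095 0.4391 1.075 ]
```

View pics/scene6.png

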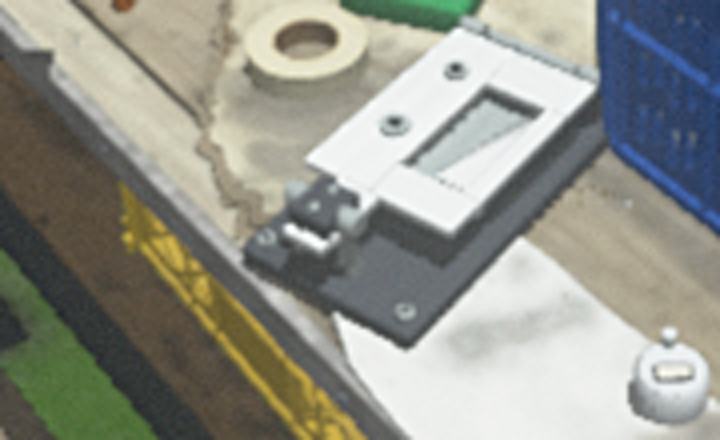

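View pics/top6.png

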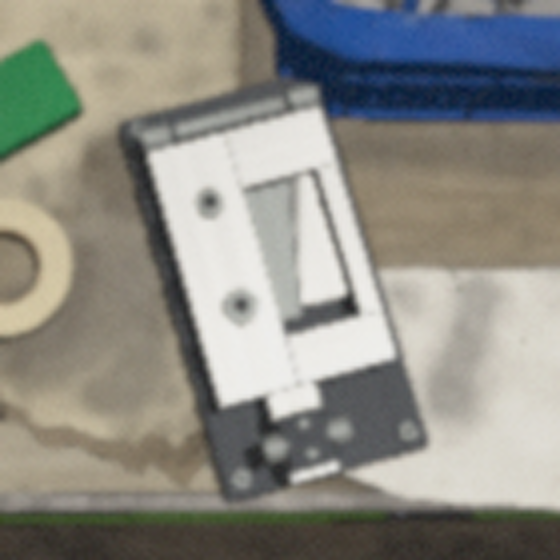

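The leaf is shut and level. Both buttons are out, at (275,447) and (341,430) in the top crop, and the wedge is home in the window at (325,260). The bystanders haven't moved, so I'm handing in.

```bash
python3 -c "
from plant import ctrl
print(ctrl.sign_off())"
```

```text
the job is handed in; nothing more can be done
None
```

I handed the job in at about 23 s. The last pictures show the wedge driven home at about jig x -39, the leaf shut with both buttons sprung out and the bystanders in place; jaw travel and the casting's position under the closed leaf were not measured, and no verdict came back.

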